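# Index the ink-pad carousel and bolt it

### The arm

A 6-joint arm with a two-finger parallel gripper is mounted at the origin on the work surface. World frame = base frame: x ahead of the robot, y to its left, z up, the work surface at z = 0. Lengths are in m, angles in degrees, forces in N, time in s.
With the tool pointing down it reaches from about 0.25 to 0.725 m from the base axis. Payload 9.7 kg.
Tool frame: the origin (TCP) lies at the very end of the fingers, on their centre line; the grasp point (between the pads) lies 19 mm behind it; z points along the fingers, y is the line along which they close (so a half turn about z gives the same grasp; the last joint's range is limited). The gripper opens to 85 mm and grips with 20 to 120 N. Pads are 22 mm wide; open, the fingers measure 114 mm over their backs; the gripper's body (76 mm by 85 mm) begins 54 mm behind the grasp point. The pads swing forward as they close: fully open they stand 13 mm farther back than shut.
Start: joints at [-70.474, 4.979, 10.078, 95.1, 0, 90], TCP at [0.184, -0.518, 0.231] pointing down, gripper open.
Joint ranges: [-179.16, 179.16], [-48.56, 103.87], [-65.8, 70.77], [-126.05, 130.52], [-82.76, 87.17], [-180, 180]. Speed limits (degrees/s): [127.2, 127.2, 147.25, 180, 180, 180].

### API

Orientations are given as [roll, pitch, yaw] about the fixed x, y, z axes, in that order (R = Rz(yaw) Ry(pitch) Rx(roll)).
In Python, from workcell import bot gives the robot as it stands.
- The arm moves only by the tool arm_command, never from a script. Its argument "series" is a list of rows, each a list of 4 numbers: the shift along the tool's x, y, z in m, then the turn about the tool's z in rad. A call has exactly 5 rows; each row is the pose to reach, as a shift and turn from the pose commanded when the call began, along the tool's axes at that moment; what a row does not reach only later rows make up. A row lasts 1/10 s, in which the tool goes at most 50 mm and 8.59 degrees, less where a joint would pass 70% of its speed; a pose out of reach is approached as far as the arm can. A call with a gripper value outside its range is refused whole. "hand" is the finger opening in m, from 0 to 0.0854, set as the call begins (left out, the last holds). The fingers move at their own pace and stop on an object; "grip_force" is the grip in N (left out, the last holds). Time passes only in rows, so rows that repeat a pose let the fingers close, or fill a call up. It gives the time, the measured TCP pose, the force, the opening and the grip force at its end, in the units of the state.
- bot.get_obs(): the state, without advancing time (a new reading comes with each control period).
- bot.camera(name): name is "scene" or "top"; returns a dict with "color" (420x560x3 uint8, blue, green, red), "camera_matrix" (3x3 intrinsics, pixels), "dist_coeffs" ([k1, k2, p1, p2, k3] as OpenCV has them; the pictures are not rectified), "xyz" and "orientation" of the camera in the world. Camera axes: x right, y up, looking along -z (the intrinsics and any distortion apply to the point x, -y, -z); pixel columns grow to the right and rows downward; lengths in m; the calibration is good to about 2 mm. A picture is of the moment at which its call begins. There is no depth.
- bot.job_done(): hands the job in; it is judged then, once.
Trained networks look in the newest picture that a camera, given by its name, has taken for a name from the list of things; names that differ only in an ending like _2 or _b are one class to them, and where a whole thing is asked for, a point or a joint stands for the part that bears it (a point fixed in the world has none). Each returns a list of dicts, best first, with "confidence" (0 to 1); they miss things now and then, are a little off and sometimes report something else, mostly with a low value. They report only what shows in the picture. A call takes as long as a camera call.
- bot.find_in(camera, target): "location" ([column, row] in pixels, amid what is visible of it).
- bot.mark_of(camera, target): "location" ([column, row] in pixels: a listed point, or the origin of a listed thing).
The state is a dict: "time": time; "q": joint angles; "qd": joint speeds; "joint_efforts": joint torques, N m; "ee_pos": TCP position; "tcp_rot": TCP orientation; "wrist_force": force on the tool from outside, world axes, zero at the start; "torque": the same for the moment, N m; "opening": finger opening in m; "grasp_force": force on a finger pad.
Only numpy, scipy, OpenCV 4.12 (cv2) and the standard library are available. Lean on these libraries where they do the work, as an engineer would, in place of code of your own. Each camera call takes 0.05 s, during which the arm holds its last target. There are 200 camera calls.

### The job

Turn the wooden ink-pad carousel on its stand, by pushing sideways against the lobes at its edge, until the V-notch in its rim faces the sliding bolt; then push the bolt by its upright post until its nose is fully home in the notch, seat it there with a firm press of about 12 N for one second, and let go. Never press on anything with more than 18 N, keep the carousel flat on its pivot, and leave the stamps and the ink tin beside it alone.

Things in the scene. Friction and masses are not known exactly. Their poses are not given: they have to be found in the camera images.
- stand: Fixed dark wooden board, 12 mm thick, 180 mm wide. Origin: on the table, on the carousel's turning axis; the board reaches 195 mm from it along its own -x and 95 mm along +x. x is the way the bolt slides home: the bolt lies on the -x side. Two aluminium rails flank the bolt, 92 to 152 mm from the axis, 27 mm apart, tops 24 mm above the table.
- carousel: Loose wheel, 0.4 to 0.7 kg, on the board over a pivot stub (10 mm high, 1 mm play). Origin: centre of its underside, 12 mm above the table. Lower tier: plain round white rim, radius 80 mm, top 24 mm above the table, with one V-notch facing its own -x. Turns either way without limit; 1 to 6 N at a lobe moves it and it stays where left.
- lobe (a point): Middle of one of the six equal lobes, 30 degrees from the carousel's own +x towards its +y, 37 mm above the table. The lobes are upright cylinders of radius 12 mm, 58 mm from the axis, every 60 degrees, 24 to 50 mm above the table, on a round hub of radius 50 mm as tall (ink pads on it reach 58 mm). A fingertip over the rim, in the gap between two lobes, can push a lobe round.
- notch (a point): Middle of the flat floor of the V-notch, 62 mm from the carousel's axis, 18 mm above the table; axes as the carousel's. The notch is 7 mm wide at this floor and about 23 mm at the rim, 18 mm deep, sides 25 degrees to its centre line. It faces the bolt when the carousel's x points along the stand's x.
- home_mark (a point): Fixed point of the stand, 62 mm from the turning axis on its -x side, 18 mm above the table: where the notch floor and the bolt's tip belong. Axes as the stand's.
- bolt (a joint): Travel of the steel bolt along the stand's +x, in m: 0 drawn back (tip 92 mm from the carousel's axis), 0.030 fully home in the notch; starts near 0. Friction about 1.5 N; stays where left. The tapered nose can draw a notch that is a few mm off into line, at about 5 to 13 N on the post. Home is a hard stop on the notch floor; with no notch there the nose stops on the rim at 0.012.
- bolt_post (a point): Middle of the bolt's upright round wooden post, by which it is pushed: 16 mm across, from 23 to 65 mm above the table (this point at 44 mm), 45 mm behind the bolt's tip, with free space behind it (on the stand's -x side). Axes as the stand's.
- bolt_tip (a point): Middle of the bolt's tip face, 6 mm wide and 10 mm thick, 18 mm above the table; the nose widens by 25 degrees a side to the 22 mm body. Axes as the stand's.
- stamp_a: Bystander: loose wooden rubber stamp, 36 x 36 mm, 36 mm high, beside the stand. Origin: centre of its underside.
- stamp_b: Bystander: loose wooden rubber stamp, 50 x 30 mm, 36 mm high, beside the stand. Origin: centre of its underside.
- ink_tin: Bystander: loose flat ink-pad tin, 95 x 65 x 18 mm, beside the stand. Origin: centre of its underside.

How it is judged:
By the outcome, as a careful person would: the job done as asked, in the order asked, and still so for the second after the job is handed in, with the robot touching nothing.
It also fails if it takes over 58 s, if anything falls off the work surface, if the arm or the gripper's body presses on something with over 40 N, if the wrist force passes 120 N, or if a joint passes its speed limit or range.

## Working session

There is one attempt and no reset: what is moved stays moved. The work goes in short steps, Python scripts to look and compute and a tool call to move; the robot and the scene stay as the last step left them, time stands still between calls to the robot, and variables do not carry over. Pictures are saved under pics/ and viewed, at most 10 in all, crops included, and the job is handed in when it is done.

Besides the shell and the picture viewer there is one more tool, called as name(argument=value, ...), one argument or row to a line, values as JSON. arm_command: Moves the arm, as the interface text tells. Its arguments: {"type":"object","properties":{"series":{"type":"array"},"hand":{"type":"number"},"grip_force":{"type":"number"}},"required":["series"]}

```bash
mkdir -p pics; cat > h.py <<'E'
import numpy as np, cv2
from scipy.spatial.transform import Rotation as R
from workcell import bot
def cam(n,save=None):
    c=bot.camera(n)
    if save: cv2.imwrite('pics/'+save,c['color'])
    return c
def camR(c):
    o=np.array(c['orientation'],float)
    return o if o.shape==(3,3) else R.from_euler('xyz',o,degrees=True).as_matrix()
def ray(c,uv):
    p=cv2.undistortPoints(np.array([[uv]],float),np.array(c['camera_matrix'],float),np.array(c['dist_coeffs'],float))[0,0]
    return camR(c)@np.array([p[0],-p[1],-1.])
def atz(c,uv,z):
    d=ray(c,uv);o=np.array(c['xyz']);return o+d*(z-o[2])/d[2]
def proj(c,P):
    p=(np.array(P,float).reshape(-1,3)-c['xyz'])@camR(c); p=p*[1,-1,-1]
    return cv2.projectPoints(p,np.zeros(3),np.zeros(3),np.array(c['camera_matrix'],float),np.array(c['dist_coeffs'],float))[0][:,0]
E
python3 - <<'E'
from h import *
np.set_printoptions(precision=4,suppress=True)
Z=dict(stand=0,carousel=.012,lobe=.037,notch=.018,home_mark=.018,bolt_post=.044,bolt_tip=.018,stamp_a=0,ink_tin=0)
for n in('scene','top'):
    c=cam(n,n+'0.png');print(n,c['xyz'],c['orientation'])
    for t,z in Z.items():
        for r in bot.mark_of(n,t)[:7]:
            if r['confidence']>.2: print(t,round(r['confidence'],2),np.round(r['location'],1),atz(c,r['location'],z)[:2])
o=bot.get_obs();print(o)
E
```

```text
scene [ 1.0998 -0.3647  0.524 ] [54.0355  0.5681 49.9596]
carousel 0.69 [227.3 286.8] [ 0.6216 -0.0879]
lobe 0.87 [194.7 290.2] [ 0.6202 -0.1418]
notch 0.79 [270.  280.3] [ 0.6578 -0.033 ]
home_mark 0.68 [207.5 260.8] [ 0.556 -0.081]
bolt_post 0.76 [188.3 230.9] [ 0.4977 -0.0784]
bolt_tip 0.85 [202.4 259.9] [ 0.5486 -0.0861]
stamp_a 0.87 [321.4 262.2] [0.663  0.0708]
stamp_a 0.55 [123.5 302.8] [ 0.5369 -0.2241]
ink_tin 0.71 [139.3 364.8] [ 0.6597 -0.2589]
top [0.5302 0.0202 0.8697] [  5.8815   1.3734 -91.2701]
stand 0.69 [453.7 185.8] [ 0.6575 -0.2568]
lobe 0.87 [387.9 210.3] [ 0.6162 -0.1421]
notch 0.74 [315.4 187.3] [ 0.6584 -0.0312]
home_mark 0.61 [348.4 247. ] [ 0.5609 -0.0808]
bolt_post 0.64 [350.4 289.9] [ 0.4943 -0.0782]
bolt_tip 0.71 [349.  258.6] [ 0.5424 -0.081 ]
bolt_tip 0.42 [350.6 288.4] [ 0.4955 -0.0817]
stamp_a 0.8 [250.7 184.9] [0.6679 0.0746]
stamp_a 0.62 [438.5 255.3] [ 0.5451 -0.2264]
ink_tin 0.92 [454.  183.3] [ 0.6616 -0.2575]
{'time': 1.0, 'q': array([-70.4702,   4.9779,  10.0774,  95.0994,  -0.0006,  90.0003]), 'qd': array([ 0.0912, -0.065 , -0.0608, -0.0632, -0.0046,  0.0695]), 'joint_efforts': array([ -0.0016, -52.0107,  46.4869,   0.0016,  -0.0001,  -0.    ]), 'ee_pos': array([ 0.1839, -0.5183,  0.2313]), 'tcp_rot': array([179.9999,   0.0006,  19.5296]), 'wrist_force': array([-0.725 ,  0.8176,  0.2423]), 'torque': array([0.0117, 0.0496, 0.0049]), 'grasp_force': 0.0, 'opening': 0.0854172391187578}
```

View pics/top0.png

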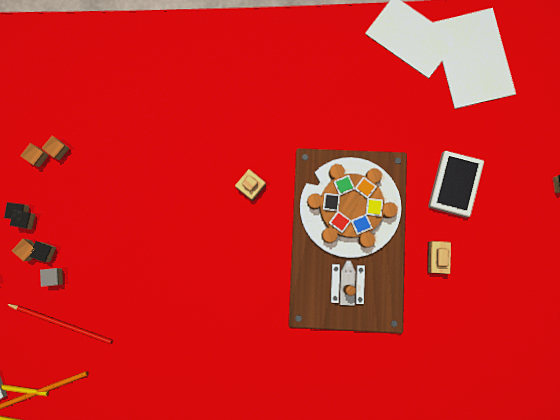

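View pics/scene0.png

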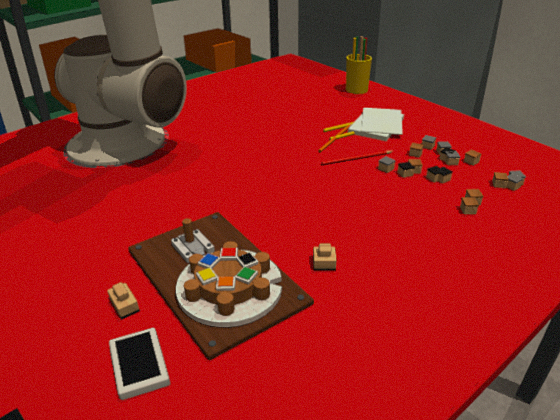

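Top view: the carousel centre is at about (350,207), the notch at (313,183), the bolt tip at (349,260) and the post at (350,290). The stamps are at (251,184) and (440,257), with the tin at (457,183). The scene view agrees. Next I'll measure the axis, stand yaw and carousel angle.

```bash
cat > meas.py <<'E'
from h import *
np.set_printoptions(precision=4,suppress=True)
def board(c):
    # dark brown board: hull of non-red pixels in region
    im=cv2.cvtColor(c['color'],cv2.COLOR_BGR2HSV).astype(int); b=c['color'].astype(int)
    m=((b[...,2]<130)&(b[...,2]-b[...,1]<60)).astype(np.uint8)
    m[:,:270]=0;m[:,415:]=0;m[:130]=0;m[350:]=0
    m=cv2.morphologyEx(m,cv2.MORPH_OPEN,np.ones((3,3)))
    n,l,s,_=cv2.connectedComponentsWithStats(m)
    k=1+np.argmax(s[1:,4]);pts=np.argwhere(l==k)[:,::-1].astype(float)
    w=np.array([atz(c,p,.012)[:2] for p in pts[::3]]).astype(np.float32)
    return cv2.minAreaRect(w)
if __name__=='__main__':
    A=[]
    for n in('top','scene'):
        c=cam(n)
        if n=='top': print(board(c))
        b=c['color'].astype(int)
        for t,z in dict(lobe=.037,bolt_post=.044,bolt_tip=.018,home_mark=.018,notch=.018,carousel=.012).items():
            for f in(bot.mark_of,bot.find_in):
                for r in f(n,t):
                    if r['confidence']>.15: print(n,f.__name__,t,round(r['confidence'],2),np.round(r['location'],1),atz(c,r['location'],z)[:2])
        # white rim, z=.024
        m=((b.min(2)>150)).astype(np.uint8); p=proj(c,[.618,-.083,.024])[0].astype(int)
        m2=np.zeros_like(m);cv2.circle(m2,tuple(map(int,p)),62,1,-1);m&=m2
        k,l,s,_=cv2.connectedComponentsWithStats(m);k=1+np.argmax(s[1:,4])
        w=np.array([atz(c,q[::-1],.024)[:2] for q in np.argwhere(l==k).astype(float)])
        # outermost per angle, iterated circle fit
        x=np.array([.618,-.083])
        for _ in range(5):
            d=w-x;a=np.degrees(np.arctan2(d[:,1],d[:,0]));r=np.hypot(*d.T)
            B=[w[(a//4==i)][np.argmax(r[a//4==i])] for i in range(-45,45) if (a//4==i).any()]
            B=np.array(B);rb=np.hypot(*(B-x).T);B=B[abs(rb-np.median(rb))<.003]
            M=np.c_[2*B,np.ones(len(B))];s_=np.linalg.lstsq(M,(B**2).sum(1),rcond=None)[0];x=s_[:2]
        print(n,'rim',x,np.sqrt(s_[2]+x@x),len(B))
E
python3 meas.py
```

```text
((0.574732780456543, -0.08113966137170792), (0.1786150485277176, 0.28838953375816345), 85.97784423828125)
top call lobe 0.96 [385.5 210.7] [ 0.6157 -0.1383]
top call lobe 0.71 [350.8 208.4] [ 0.6206 -0.0845]
top call lobe 0.65 [342.9 277.7] [ 0.5129 -0.0682]
top call lobe 0.2 [349.3 283.3] [ 0.5041 -0.0777]
top call bolt_post 0.61 [349.9 288.8] [ 0.496  -0.0775]
top call bolt_post 0.69 [347.8 285.8] [ 0.5006 -0.0745]
top call bolt_tip 0.59 [350.5 259. ] [ 0.5417 -0.0834]
top call bolt_tip 0.76 [350.2 286. ] [ 0.4993 -0.0812]
top call home_mark 0.71 [349.7 245. ] [ 0.564 -0.083]
top call home_mark 0.28 [452.1 186.5] [ 0.6538 -0.2485]
top call home_mark 0.82 [344.7 278.6] [ 0.511 -0.073]
top call home_mark 0.27 [350.1 209. ] [ 0.6217 -0.0858]
top call notch 0.92 [312.7 182.8] [ 0.6659 -0.0271]
top call notch 0.47 [352.1 206. ] [ 0.6265 -0.0891]
top call notch 0.69 [348.5 207.2] [ 0.6247 -0.0833]
top call carousel 0.69 [350.8 205.2] [ 0.6286 -0.0879]
top call carousel 0.62 [355.8 208.3] [ 0.6233 -0.0957]
top rim [ 0.625  -0.0848] 0.07997662565945085 88
scene call lobe 0.82 [191.  292.8] [ 0.6214 -0.1487]
scene call lobe 0.72 [229.3 285.4] [ 0.6444 -0.0975]
scene call bolt_post 0.62 [189.3 229.5] [ 0.4954 -0.0751]
scene call bolt_post 0.88 [191.  240.1] [ 0.5224 -0.088 ]
scene call bolt_tip 0.74 [203.8 256.2] [ 0.5421 -0.0794]
scene call bolt_tip 0.39 [206. 263.] [ 0.559  -0.0858]
scene call bolt_tip 0.94 [193.  242.3] [ 0.4986 -0.0736]
scene call home_mark 0.84 [206.9 266.9] [ 0.5681 -0.0899]
scene call home_mark 0.66 [186.4 264.5] [ 0.5416 -0.112 ]
scene call notch 0.86 [272.  282.5] [ 0.6636 -0.0338]
scene call notch 0.71 [230.4 286.3] [ 0.6293 -0.087 ]
scene call carousel 0.75 [226.4 282.2] [ 0.6121 -0.0831]
scene call carousel 0.18 [123.1 303.1] [ 0.55   -0.2281]
scene call carousel 0.58 [225.5 286.5] [ 0.6192 -0.0897]
scene rim [ 0.6263 -0.0873] 0.07928398820824925 52
```

```bash
cat > ang.py <<'E'
from h import *
AX=np.array([.625,-.085])
def samp(c,r,z,A):
    P=np.c_[AX[0]+r*np.cos(A),AX[1]+r*np.sin(A),np.full(len(A),z)]
    p=proj(c,P).astype(np.float32)
    return cv2.remap(c['color'],p[:,0].reshape(1,-1),p[:,1].reshape(1,-1),cv2.INTER_LINEAR)[0].astype(float)
def angles(c):
    A=np.radians(np.arange(0,360,.5));ph=[]
    for r in(.060,.063,.066):
        s=samp(c,r,.050,A); w=s.min(1)<90   # lobe top: low blue
        v=(w*np.exp(6j*A)).sum();ph.append((np.degrees(np.angle(v))/6,round(abs(v)/w.sum(),2)))
    n=sum((samp(c,r,.024,A).min(1) for r in(.072,.075,.077)))/3
    dark=n<110
    d=np.degrees(A)[dark]
    return ph,d
if __name__=='__main__':
    for n in('top',):
        c=cam(n);ph,d=angles(c);print(n,'lobe phase mod60',ph);print('dark at',d)
E
python3 ang.py
```

```text
top lobe phase mod60 [(np.float64(21.704085722078982), np.float64(0.76)), (np.float64(21.569011845102974), np.float64(0.73)), (np.float64(20.96191386097863), np.float64(0.74))]
dark at [45.5 46.  46.5 47.  47.5 48.  48.5 49.  49.5 50.  50.5 51.  51.5 52.
 52.5 53.  53.5 54.  54.5 55.  55.5 56.  56.5 57.  57.5 58. ]
```

arm_command(
  series=[
    [0.045, -0.02, 0, 0],
    [0.09, -0.04, 0, 0],
    [0.135, -0.06, 0, 0],
    [0.18, -0.08, 0, 0],
    [0.225, -0.1, 0, 0],
  ],
  hand=0,
)

```text
time: 2.85
ee_pos: [0.3635, -0.3474, 0.2314]
tcp_rot: [180.0, -0.0, 19.5]
wrist_force: [0.5, -1.7, 0.5]
opening: 0.0122
grasp_force: 0.0
```

arm_command(
  series=[
    [0.045, -0.02, 0, -0.14],
    [0.09, -0.04, 0, -0.28],
    [0.135, -0.06, 0.02, -0.42],
    [0.18, -0.08, 0.04, -0.56],
    [0.225, -0.1, 0.06, -0.7],
  ],
)

```text
time: 3.35
ee_pos: [0.536, -0.1839, 0.1744]
tcp_rot: [180.0, -0.0, 60.0]
wrist_force: [0.1, -1.0, -0.1]
opening: -0.0004
grasp_force: 0.0
```

arm_command(
  series=[
    [0.013, 0.004, 0.015, -0.1],
    [0.027, 0.009, 0.03, -0.2],
    [0.04, 0.013, 0.05, -0.3],
    [0.053, 0.018, 0.07, -0.384],
    [0.053, 0.018, 0.07, -0.384],
  ],
)

```text
time: 3.85
ee_pos: [0.5765, -0.1476, 0.1017]
tcp_rot: [-179.7, -0.0, 81.8]
wrist_force: [-1.1, -0.3, -0.7]
opening: 0.0002
grasp_force: 0.0
```

```bash
python3 - <<'E'
from h import *
o=bot.get_obs();print(o['time'],o['q'],o['ee_pos'],o['tcp_rot'],o['wrist_force'])
c=cam('top');s=cam('scene')
a=c['color'][110:320,240:480];b=s['color'][170:400,60:340]
b=cv2.resize(b,(480,394));a=cv2.resize(a,(300,262))
im=np.zeros((394,790,3),np.uint8);im[:262,:300]=a;im[:,305:785]=b;cv2.imwrite('pics/above.png',im)
E
```

```text
3.85 [-1.43631375e+01  1.07865133e+01  2.20786378e+00  8.16742495e+01
  1.30400402e-02  8.38381746e+01] [ 0.57652226 -0.1475635   0.10168991] [-1.79749962e+02 -4.01099135e-02  8.17985716e+01] [-1.13083201 -0.33258924 -0.6575265 ]
```

View pics/above.png

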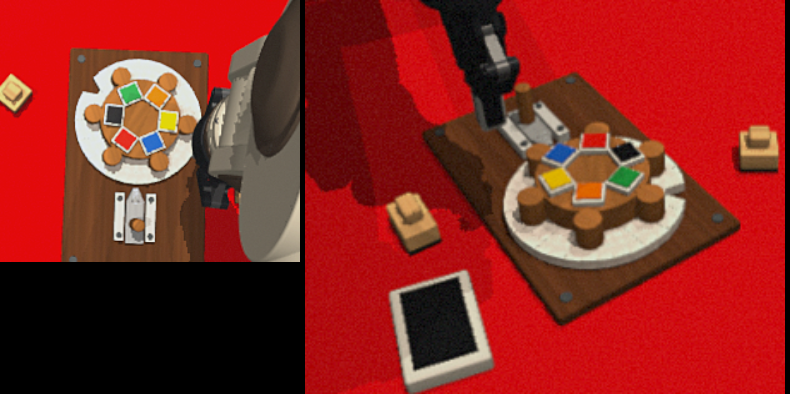

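The closed fingers hang above the rim beside the gap, with the carousel still at its starting angle. I'll descend part way and check for tracking lag.

arm_command(
  series=[
    [0, 0, 0.01, 0],
    [0, 0, 0.02, 0],
    [0, 0, 0.03, 0],
    [0, 0, 0.03, 0],
    [0, 0, 0.03, 0],
  ],
)

```text
time: 4.45
ee_pos: [0.5768, -0.1489, 0.0746]
tcp_rot: [-180.0, -0.0, 81.6]
wrist_force: [0.2, -0.3, 0.5]
opening: -0.0
grasp_force: 0.0
```

arm_command(
  series=[
    [0.007, 0.005, 0, 0],
    [0.007, 0.005, 0.013, 0],
    [0.007, 0.005, 0.026, 0],
    [0.007, 0.005, 0.04, 0],
    [0.007, 0.005, 0.04, 0],
  ],
)

```text
time: 4.95
ee_pos: [0.5814, -0.1423, 0.0316]
tcp_rot: [-179.7, -0.0, 81.6]
wrist_force: [0.6, -0.1, -0.3]
opening: 0.0002
grasp_force: 0.0
```

```bash
python3 - <<'E'
from h import *
for i in range(3): cam('scene')
o=bot.get_obs();print(o['time'],o['ee_pos'],o['tcp_rot'],o['wrist_force'])
s=cam('scene');b=s['color'][170:370,100:320];cv2.imwrite('pics/in.png',cv2.resize(b,(660,600)))
th=np.radians(4*np.arange(1,6));ca=np.array([.063,.0265])
for t in th:
    M=np.array([[np.cos(t),np.sin(t)],[-np.sin(t),np.cos(t)]]);print(np.round((np.eye(2)-M)@ca,4),-round(t,3))
E
```

```text
5.1 [ 0.58300696 -0.14273038  0.03485664] [-1.79993483e+02 -1.34175560e-04  8.16278179e+01] [ 0.51232774  1.08649372 -0.13574383]
[-0.0017  0.0045] -0.07
[-0.0031  0.009 ] -0.14
[-0.0041  0.0137] -0.209
[-0.0049  0.0184] -0.279
[-0.0053  0.0231] -0.349
```

View pics/in.png

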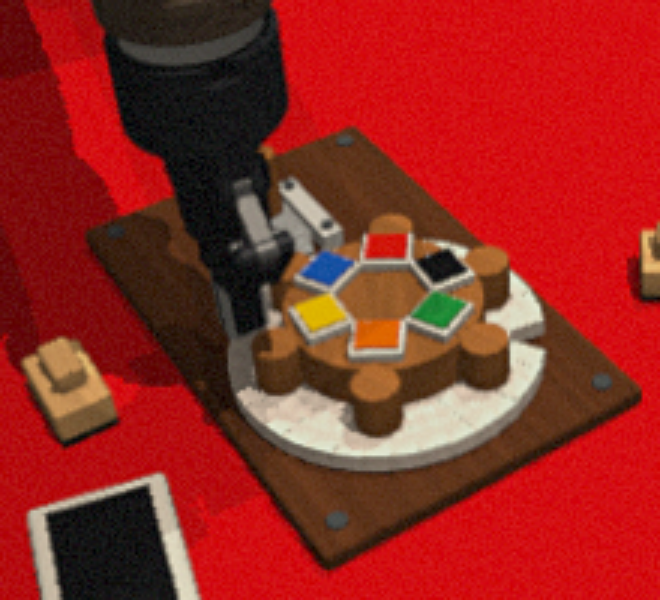

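The fingertip, at about (240,320) in the crop, stands over the rim behind the lobe next to the yellow pad. The hub is clear. Now gentle contact, then the arc.

arm_command(
  series=[
    [0, 0.0015, 0.001, 0],
    [0, 0.003, 0.001, 0],
    [0, 0.0045, 0.001, 0],
    [0, 0.0055, 0.001, 0],
    [0, 0.0065, 0.001, 0],
  ],
)

```text
time: 5.65
ee_pos: [0.5896, -0.1436, 0.0339]
tcp_rot: [180.0, 0.0, 81.6]
wrist_force: [0.1, -0.8, 0.2]
opening: -0.0003
grasp_force: 0.0
```

arm_command(
  series=[
    [-0.0009, 0.0023, 0, -0.035],
    [-0.0017, 0.0045, 0, -0.07],
    [-0.0025, 0.0068, 0, -0.105],
    [-0.0031, 0.009, 0, -0.14],
    [-0.0036, 0.0114, 0, -0.175],
  ],
)

```text
time: 6.15
ee_pos: [0.5995, -0.1485, 0.0337]
tcp_rot: [-179.9, -0.0, 91.8]
wrist_force: [-4.2, 1.7, 3.2]
opening: 0.0001
grasp_force: 2.1
```

arm_command(
  series=[
    [-0.0017, 0.0045, 0, -0.07],
    [-0.0031, 0.009, 0, -0.14],
    [-0.0041, 0.0137, 0, -0.209],
    [-0.0049, 0.0184, 0, -0.279],
    [-0.0053, 0.0231, 0, -0.349],
  ],
)

```text
time: 6.65
ee_pos: [0.6228, -0.1534, 0.0338]
tcp_rot: [-179.9, -0.0, 111.8]
wrist_force: [-4.5, 0.8, 2.5]
opening: -0.0
grasp_force: 2.2
```

```bash
python3 - <<'E'
from h import *
from ang import AX
o=bot.get_obs();d=o['ee_pos'][:2]-AX;print(o['time'],o['ee_pos'],o['tcp_rot'],o['wrist_force'],np.hypot(*d))
y=np.radians(o['tcp_rot'][2]);x=np.array([np.cos(y),np.sin(y)]);yy=np.array([np.sin(y),-np.cos(y)]);print('axis in tool',-d@x,-d@yy)
s=cam('scene');b=s['color'][170:370,100:320];cv2.imwrite('pics/turn1.png',cv2.resize(b,(660,600)))
E
```

```text
6.65 [ 0.62281392 -0.1534396   0.03377101] [-1.79907375e+02 -4.81380306e-02  1.11818053e+02] [-4.50670192  0.77471344  2.5395139 ] 0.06847450092513784
axis in tool 0.06272470248479875 0.02746577825476976
```

View pics/turn1.png

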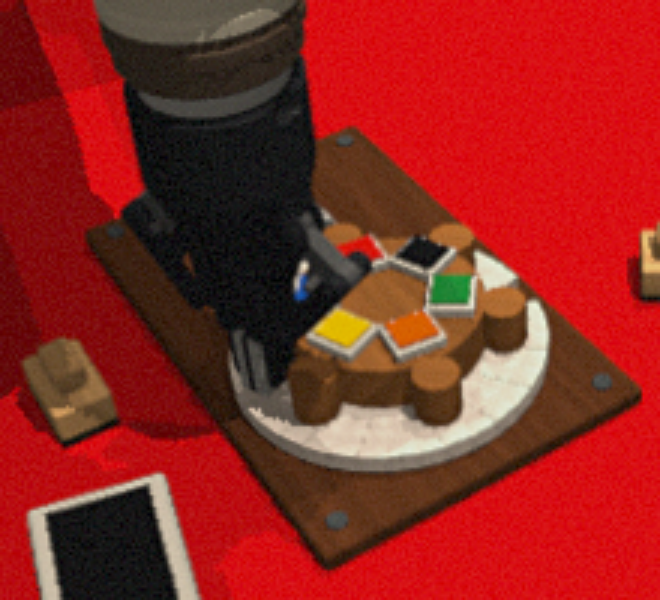

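The carousel is turning with the finger: the yellow lobe is at about (315,385), force about 4.5 N, and it stays flat. Continuing the same arc.

arm_command(
  series=[
    [-0.0017, 0.0045, 0, -0.07],
    [-0.0031, 0.009, 0, -0.14],
    [-0.0041, 0.0137, 0, -0.209],
    [-0.0049, 0.0184, 0, -0.279],
    [-0.0053, 0.0231, 0, -0.349],
  ],
)

```text
time: 7.2
ee_pos: [0.6462, -0.15, 0.0337]
tcp_rot: [-179.9, -0.1, 131.7]
wrist_force: [-5.1, -0.1, 2.1]
opening: 0.0001
grasp_force: 2.0
```

arm_command(
  series=[
    [-0.0017, 0.0045, 0, -0.07],
    [-0.0031, 0.009, 0, -0.14],
    [-0.0041, 0.0137, 0, -0.209],
    [-0.0049, 0.0184, 0, -0.279],
    [-0.0053, 0.0231, 0, -0.349],
  ],
)

```text
time: 7.7
ee_pos: [0.667, -0.1388, 0.0337]
tcp_rot: [-179.9, -0.1, 151.7]
wrist_force: [-4.0, -3.4, 2.4]
opening: -0.0
grasp_force: 2.0
```

arm_command(
  series=[
    [-0.0017, 0.0045, 0, -0.07],
    [-0.0031, 0.009, 0, -0.14],
    [-0.0041, 0.0137, 0, -0.209],
    [-0.0049, 0.0184, 0, -0.279],
    [-0.0053, 0.0231, 0, -0.349],
  ],
)

```text
time: 8.2
ee_pos: [0.6828, -0.1211, 0.0336]
tcp_rot: [-179.9, -0.1, 171.7]
wrist_force: [-2.9, -4.2, 1.1]
opening: 0.0004
grasp_force: 1.7
```

arm_command(
  series=[
    [-0.0017, 0.0045, 0, -0.07],
    [-0.0031, 0.009, 0, -0.14],
    [-0.0041, 0.0137, 0, -0.209],
    [-0.0049, 0.0184, 0, -0.279],
    [-0.0053, 0.0231, 0, -0.349],
  ],
)

```text
time: 8.7
ee_pos: [0.6916, -0.0992, 0.0336]
tcp_rot: [-179.9, -0.1, -168.3]
wrist_force: [-2.1, -3.0, -0.6]
opening: -0.0001
grasp_force: 1.6
```

```bash
python3 - <<'E'
from h import *
from ang import *
o=bot.get_obs();d=o['ee_pos'][:2]-AX
y=np.radians(o['tcp_rot'][2]);x=np.array([np.cos(y),np.sin(y)]);yy=np.array([np.sin(y),-np.cos(y)]);print(o['time'],o['ee_pos'],o['wrist_force'],'axis in tool',-d@x,-d@yy)
c=cam('top','t2.png');ph,dk=angles(c);print(ph,dk)
s=cam('scene');b=s['color'][170:370,100:320];a=c['color'][130:330,270:430]
cv2.imwrite('pics/turn2.png',np.hstack([cv2.resize(b,(440,400)),cv2.resize(a,(320,400))]))
E
```

```text
8.7 [ 0.69158547 -0.09915357  0.0335927 ] [-2.11212341 -3.04029847 -0.60669854] axis in tool 0.06233779353043799 0.02734862800676985
[(np.float64(10.126120301683619), np.float64(0.53)), (np.float64(10.515636209058218), np.float64(0.51)), (np.float64(10.756553625165429), np.float64(0.38))] [  0.    0.5   1.    1.5   2.    2.5   3.    3.5   4.    4.5   5.    5.5
   6.    6.5   7.    7.5   8.    8.5   9.    9.5  10.   10.5  11.   11.5
  12.   12.5  13.   13.5  14.   14.5  15.   15.5  16.   16.5  17.   17.5
  18.   18.5  19.   19.5  20.   20.5  21.   21.5  22.   22.5  23.   23.5
  24.   24.5  25.   25.5  26.   26.5  27.   27.5  28.   28.5  29.   29.5
  30.   30.5 153.  153.5 154.  154.5 155.  155.5 156.  156.5 157.  157.5
 158.  158.5 159.  159.5 160.  160.5 161.  161.5 162.  162.5 163.  163.5
 164.  164.5 165.  165.5 166.  166.5 167.  167.5 168.  168.5 169.  169.5
 170.  170.5 171.  171.5 172.  172.5 173.  173.5 174.  174.5 175.  175.5
 176.  176.5 177.  337.5 338.  338.5 339.  339.5 340.  340.5 341.  341.5
 342.  342.5 343.  343.5 344.  344.5 345.  345.5 346.  346.5 347.  347.5
 348.  348.5 349.  349.5 350.  350.5 351.  351.5 352.  352.5 353.  353.5
 354.  354.5 355.  355.5 356.  356.5 357.  357.5 358.  358.5 359.  359.5]
```

View pics/turn2.png

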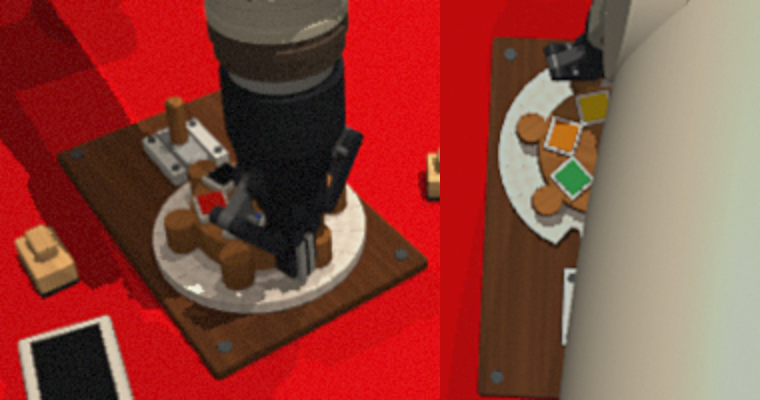

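Orange and green lobes show at (530,127) and (547,200) in the right crop, and the notch's left edge is at about (558,243); the arm hides the rest. I'll measure the phase from the visible lobes only.

```bash
python3 - <<'E'
from ang import *
c=cam('top');A=np.radians(np.arange(40,152,.5))
for r in(.062,.064,.066,.068):
    w=samp(c,r,.050,A).min(1)<90
    e=np.flatnonzero(np.diff(w.astype(int)));print(r,np.degrees(A)[e])
A=np.radians(np.arange(140,180,1.));print(np.c_[np.degrees(A),samp(c,.075,.024,A).min(1)].astype(int).tolist())
th=np.radians(3*np.arange(1,6));ca=np.array([.0625,.027])
for t in th:
    M=np.array([[np.cos(t),np.sin(t)],[-np.sin(t),np.cos(t)]]);print(np.round((np.eye(2)-M)@ca,4),-round(t,3))
E
```

```text
0.062 [ 61.   86.   90.   90.5 119.5 144. ]
0.064 [ 62.   85.5 120.5 141.5]
0.066 [ 63.5  83.  121.5 140.5]
0.068 [ 65.5  80.5 122.5 139.5]
[[140, 166], [141, 174], [142, 183], [143, 179], [144, 177], [145, 176], [146, 178], [147, 178], [148, 177], [149, 172], [150, 174], [151, 177], [152, 169], [153, 135], [154, 61], [155, 19], [156, 23], [157, 27], [158, 28], [159, 28], [160, 29], [161, 29], [162, 27], [163, 28], [164, 41], [165, 62], [166, 79], [167, 85], [168, 88], [169, 91], [170, 94], [171, 97], [172, 100], [173, 102], [174, 105], [175, 106], [176, 108], [177, 111], [178, 111], [179, 114]]
[-0.0013  0.0033] -0.052
[-0.0025  0.0067] -0.105
[-0.0035  0.0101] -0.157
[-0.0042  0.0136] -0.209
[-0.0049  0.0171] -0.262
```

arm_command(
  series=[
    [-0.0013, 0.0033, 0, -0.052],
    [-0.0025, 0.0067, 0, -0.105],
    [-0.0035, 0.0101, 0, -0.157],
    [-0.0042, 0.0136, 0, -0.209],
    [-0.0046, 0.0159, 0, -0.244],
  ],
)

```text
time: 9.35
ee_pos: [0.6931, -0.0826, 0.0337]
tcp_rot: [-180.0, -0.0, -154.5]
wrist_force: [-1.4, -3.5, -0.1]
opening: -0.0001
grasp_force: 1.5
```

```bash
python3 - <<'E'
from ang import *
c=cam('top');c=cam('top','t3.png');A=np.radians(np.arange(50,172,.5))
for r in(.062,.064,.066,.068):
    w=samp(c,r,.050,A).min(1)<90
    e=np.flatnonzero(np.diff(w.astype(int)));print(r,np.degrees(A)[e])
A=np.radians(np.arange(155,200,1.));print(np.c_[np.degrees(A),samp(c,.075,.024,A).min(1)].astype(int).tolist())
o=bot.get_obs();print(o['ee_pos'],o['tcp_rot'],o['wrist_force'])
E
```

```text
0.062 [ 75.   99.  103.  103.5 132.5 140. ]
0.064 [ 75.5  98.5 102.5 103.  133.  141.5]
0.066 [ 76.5  97.5 134.  142. ]
0.068 [ 79.   95.  135.5 143. ]
[[155, 107], [156, 109], [157, 111], [158, 112], [159, 113], [160, 115], [161, 117], [162, 118], [163, 120], [164, 120], [165, 121], [166, 122], [167, 123], [168, 125], [169, 127], [170, 127], [171, 127], [172, 128], [173, 128], [174, 131], [175, 131], [176, 131], [177, 132], [178, 134], [179, 135], [180, 136], [181, 136], [182, 136], [183, 136], [184, 137], [185, 139], [186, 140], [187, 140], [188, 141], [189, 140], [190, 141], [191, 140], [192, 142], [193, 143], [194, 143], [195, 143], [196, 144], [197, 143], [198, 144], [199, 145]]
[ 0.69317827 -0.0823209   0.03374462] [-1.79983595e+02 -7.62809655e-03 -1.54494117e+02] [-0.32309111 -2.18919521 -0.40784497]
```

arm_command(
  series=[
    [0, -0.004, 0, 0],
    [0, -0.008, 0, 0],
    [0, -0.008, -0.03, 0],
    [0, -0.008, -0.07, 0],
    [0, -0.008, -0.1, 0],
  ],
)

```text
time: 9.95
ee_pos: [0.697, -0.0896, 0.1362]
tcp_rot: [-180.0, 0.1, -154.5]
wrist_force: [0.5, 0.6, 0.1]
opening: 0.0
grasp_force: 0.0
```

arm_command(
  series=[
    [0.045, -0.006, -0.01, 0.1],
    [0.09, -0.012, -0.01, 0.2],
    [0.135, -0.018, -0.01, 0.3],
    [0.18, -0.024, -0.01, 0.4],
    [0.225, -0.03, -0.01, 0.515],
  ],
)

```text
time: 10.45
ee_pos: [0.5054, -0.2145, 0.1441]
tcp_rot: [180.0, 0.1, 175.8]
wrist_force: [0.7, -1.1, 0.4]
opening: -0.0002
grasp_force: 0.0
```

arm_command(
  series=[
    [0.015, 0.04, 0, 0],
    [0.03, 0.08, 0, 0],
    [0.03, 0.08, 0, 0],
    [0.03, 0.08, 0, 0],
    [0.03, 0.08, 0, 0],
  ],
)

```text
time: 10.95
ee_pos: [0.4828, -0.1322, 0.144]
tcp_rot: [-180.0, 0.0, 176.1]
wrist_force: [-0.9, -0.5, 0.1]
opening: -0.0001
grasp_force: 0.0
```

```bash
python3 ang.py; python3 - <<'E'
from ang import *
o=bot.get_obs();print(o['time'],o['ee_pos'],o['tcp_rot'])
c=cam('top');s=cam('scene');b=s['color'][170:370,100:320];a=c['color'][130:330,270:430]
cv2.imwrite('pics/al.png',np.hstack([cv2.resize(b,(440,400)),cv2.resize(a,(320,400))]))
for n,k in(('top',c),('scene',s)):
  for t,z in(('bolt_post',.044),('bolt_tip',.018)):
    for r in bot.mark_of(n,t)[:2]: print(n,t,round(r['confidence'],2),r['location'],atz(k,r['location'],z)[:2])
E
```

```text
top lobe phase mod60 [(np.float64(24.53760755159112), np.float64(0.76)), (np.float64(24.572009537845886), np.float64(0.81)), (np.float64(24.89554783614669), np.float64(0.75))]
dark at [167.5 168.  168.5 169.  169.5 170.  170.5 171.  171.5 172.  172.5 173.
 173.5 174.  174.5 175.  175.5 176.  176.5 177.  177.5 178.  178.5 179.
 179.5 180. ]
11.0 [ 0.48271252 -0.13236738  0.14387032] [-1.79995792e+02  1.40912005e-02  1.76071583e+02]
top bolt_post 0.65 [348.9, 289.7] [ 0.49467117 -0.07592609]
top bolt_tip 0.82 [350.1, 260.9] [ 0.53875558 -0.08261988]
scene bolt_post 0.83 [185.7, 229.9] [ 0.49241637 -0.08027741]
scene bolt_post 0.64 [321.3, 264.1] [0.70279565 0.03110661]
scene bolt_tip 0.75 [202.7, 260.0] [ 0.54917879 -0.08590323]
```

View pics/al.png

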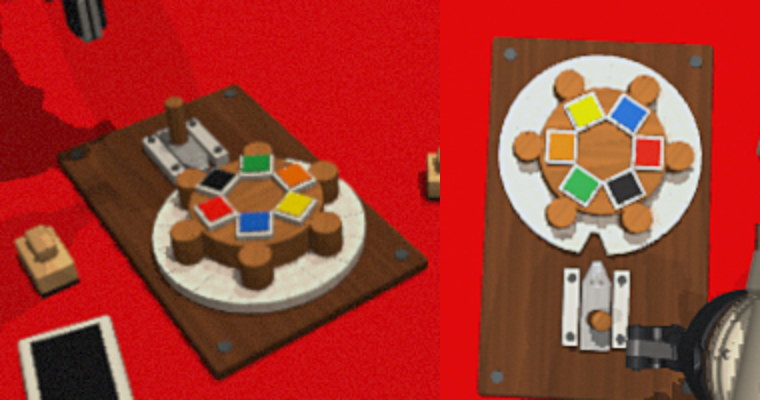

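The notch, at about (596,243) in the right crop, now faces the bolt nose at (597,265), within 2°. That is inside what the nose can pull in. Moving behind the post.

arm_command(
  series=[
    [0.014, 0.028, 0, 0],
    [0.027, 0.057, 0, 0],
    [0.027, 0.057, 0, 0],
    [0.027, 0.057, 0.02, 0],
    [0.027, 0.057, 0.04, 0],
  ],
)

```text
time: 11.8
ee_pos: [0.4599, -0.0733, 0.1039]
tcp_rot: [-180.0, 0.1, 176.1]
wrist_force: [0.3, 0.1, -0.3]
opening: -0.0001
grasp_force: 0.0
```

arm_command(
  series=[
    [0, 0, 0.02, 0],
    [0, 0, 0.04, 0],
    [0, 0, 0.055, 0],
    [0, 0, 0.07, 0],
    [0, 0, 0.07, 0],
  ],
)

```text
time: 12.3
ee_pos: [0.4582, -0.0732, 0.032]
tcp_rot: [180.0, -0.2, 176.1]
wrist_force: [-0.3, 0.4, 0.2]
opening: -0.0002
grasp_force: 0.0
```

arm_command(
  series=[
    [-0.002, 0, 0, 0],
    [-0.004, 0, 0, 0],
    [-0.006, 0, 0, 0],
    [-0.008, 0, 0, 0],
    [-0.01, 0, 0, 0],
  ],
)

```text
time: 12.8
ee_pos: [0.4696, -0.0738, 0.0342]
tcp_rot: [-180.0, 0.0, 176.1]
wrist_force: [0.4, -0.3, -0.5]
opening: -0.0001
grasp_force: 0.0
```

arm_command(
  series=[
    [-0.002, 0, 0, 0],
    [-0.004, 0, 0, 0],
    [-0.006, 0, 0, 0],
    [-0.008, 0, 0, 0],
    [-0.01, 0, 0, 0],
  ],
)

```text
time: 13.3
ee_pos: [0.4791, -0.0744, 0.0338]
tcp_rot: [-180.0, -0.0, 176.1]
wrist_force: [-0.9, 0.3, 1.4]
opening: -0.0001
grasp_force: 0.8
```

arm_command(
  series=[
    [-0.001, 0, 0, 0],
    [-0.002, 0, 0, 0],
    [-0.003, 0, 0, 0],
    [-0.004, 0, 0, 0],
    [-0.005, 0, 0, 0],
  ],
)

```text
time: 13.8
ee_pos: [0.4841, -0.0748, 0.0338]
tcp_rot: [-180.0, -0.0, 176.1]
wrist_force: [-1.8, -0.5, 0.7]
opening: 0.0001
grasp_force: 0.8
```

arm_command(
  series=[
    [-0.001, 0, 0, 0],
    [-0.002, 0, 0, 0],
    [-0.003, 0, 0, 0],
    [-0.004, 0, 0, 0],
    [-0.005, 0, 0, 0],
  ],
)

```text
time: 14.3
ee_pos: [0.4892, -0.0751, 0.0338]
tcp_rot: [-180.0, -0.0, 176.1]
wrist_force: [-0.7, 0.2, 0.2]
opening: -0.0003
grasp_force: 0.8
```

arm_command(
  series=[
    [-0.0008, 0, 0, 0],
    [-0.0016, 0, 0, 0],
    [-0.0024, 0, 0, 0],
    [-0.0032, 0, 0, 0],
    [-0.004, 0, 0, 0],
  ],
)

```text
time: 14.8
ee_pos: [0.4931, -0.0754, 0.0338]
tcp_rot: [180.0, -0.0, 176.1]
wrist_force: [-1.3, -0.6, -1.0]
opening: 0.0002
grasp_force: 0.8
```

arm_command(
  series=[
    [-0.0005, 0, 0, 0],
    [-0.001, 0, 0, 0],
    [-0.0015, 0, 0, 0],
    [-0.002, 0, 0, 0],
    [-0.0025, 0, 0, 0],
  ],
)

```text
time: 15.3
ee_pos: [0.4955, -0.0756, 0.0338]
tcp_rot: [180.0, -0.0, 176.1]
wrist_force: [-5.2, 0.0, 1.4]
opening: -0.0002
grasp_force: 2.1
```

arm_command(
  series=[
    [-0.0004, 0, 0, 0],
    [-0.0008, 0, 0, 0],
    [-0.0012, 0, 0, 0],
    [-0.0016, 0, 0, 0],
    [-0.002, 0, 0, 0],
  ],
)

```text
time: 15.8
ee_pos: [0.4976, -0.0757, 0.0338]
tcp_rot: [-180.0, -0.0, 176.1]
wrist_force: [-4.7, 0.3, 1.7]
opening: 0.0002
grasp_force: 2.1
```

arm_command(
  series=[
    [-0.0003, 0, 0, 0],
    [-0.0006, 0, 0, 0],
    [-0.0009, 0, 0, 0],
    [-0.0012, 0, 0, 0],
    [-0.0015, 0, 0, 0],
  ],
)

```text
time: 16.3
ee_pos: [0.4991, -0.0758, 0.0338]
tcp_rot: [180.0, -0.0, 176.1]
wrist_force: [-4.6, -0.1, 1.4]
opening: 0.0
grasp_force: 2.1
```

arm_command(
  series=[
    [-0.0002, 0, 0, 0],
    [-0.0004, 0, 0, 0],
    [-0.0006, 0, 0, 0],
    [-0.0008, 0, 0, 0],
    [-0.001, 0, 0, 0],
  ],
)

```text
time: 16.8
ee_pos: [0.5001, -0.0759, 0.0338]
tcp_rot: [-180.0, -0.0, 176.1]
wrist_force: [-3.9, 0.1, 0.3]
opening: -0.0004
grasp_force: 2.1
```

arm_command(
  series=[
    [-0.0002, 0, 0, 0],
    [-0.0004, 0, 0, 0],
    [-0.0006, 0, 0, 0],
    [-0.0008, 0, 0, 0],
    [-0.001, 0, 0, 0],
  ],
)

```text
time: 17.3
ee_pos: [0.5006, -0.0759, 0.0338]
tcp_rot: [-180.0, -0.1, 176.1]
wrist_force: [-7.0, 0.2, 3.1]
opening: -0.0001
grasp_force: 3.8
```

arm_command(
  series=[
    [-0.0001, 0, 0, 0],
    [-0.0002, 0, 0, 0],
    [-0.0003, 0, 0, 0],
    [-0.0003, 0, 0, 0],
    [-0.0003, 0, 0, 0],
  ],
)

```text
time: 17.8
ee_pos: [0.5006, -0.0759, 0.0338]
tcp_rot: [-180.0, -0.1, 176.1]
wrist_force: [-8.0, 0.3, 3.0]
opening: -0.0001
grasp_force: 4.3
```

arm_command(
  series=[
    [-0.0001, 0, 0, 0],
    [-0.0002, 0, 0, 0],
    [-0.0003, 0, 0, 0],
    [-0.0004, 0, 0, 0],
    [-0.0004, 0, 0, 0],
  ],
)

```text
time: 18.3
ee_pos: [0.5007, -0.0759, 0.0338]
tcp_rot: [-180.0, -0.1, 176.1]
wrist_force: [-11.6, 0.3, 5.4]
opening: -0.0002
grasp_force: 5.3
```

```bash
python3 - <<'E'
from ang import *
o=bot.get_obs();print(o['time'],o['ee_pos'],o['wrist_force'])
s=cam('scene');c=cam('top');o=bot.get_obs();print(o['time'],o['wrist_force'])
a=c['color'][130:330,270:430];b=s['color'][190:330,130:290]
cv2.imwrite('pics/home.png',np.hstack([cv2.resize(b,(457,400)),cv2.resize(a,(320,400))]))
E
```

```text
18.3 [ 0.500672   -0.07592038  0.03376449] [-11.55592935   0.2963382    5.42443584]
18.4 [-10.716674    -0.25455203   4.8259606 ]
```

View pics/home.png

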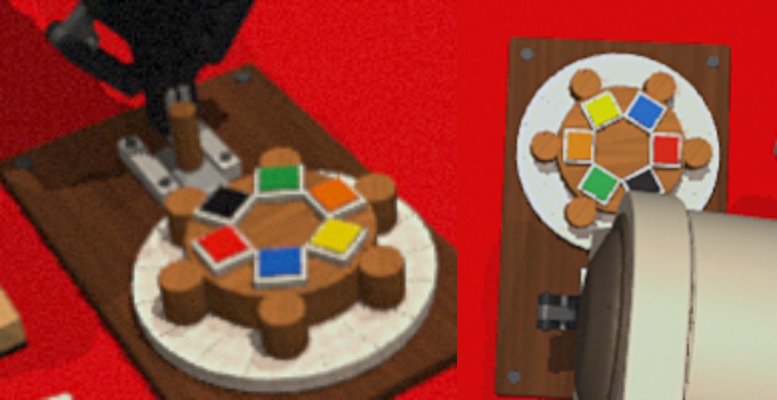

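The bolt is against a hard stop, with its nose reaching under the black pad's side of the rim in the left crop. The force is about 11 N along the push direction and 5 N vertical. I'll add a touch more and hold for over 1 s.

arm_command(
  series=[
    [-0.0001, 0, 0, 0],
    [-0.0002, 0, 0, 0],
    [-0.0002, 0, 0, 0],
    [-0.0002, 0, 0, 0],
    [-0.0002, 0, 0, 0],
  ],
)

```text
time: 18.9
ee_pos: [0.5007, -0.0759, 0.0338]
tcp_rot: [-180.0, -0.1, 176.1]
wrist_force: [-11.9, -0.0, 6.0]
opening: 0.0002
grasp_force: 5.8
```

arm_command(
  series=[
    [0, 0, 0, 0],
    [0, 0, 0, 0],
    [0, 0, 0, 0],
    [0, 0, 0, 0],
    [0, 0, 0, 0],
  ],
)

```text
time: 19.4
ee_pos: [0.5007, -0.0759, 0.0338]
tcp_rot: [-180.0, -0.1, 176.1]
wrist_force: [-12.0, -0.4, 5.9]
opening: -0.0002
grasp_force: 5.8
```

arm_command(
  series=[
    [0, 0, 0, 0],
    [0, 0, 0, 0],
    [0, 0, 0, 0],
    [0, 0, 0, 0],
    [0, 0, 0, 0],
  ],
)

```text
time: 19.9
ee_pos: [0.5007, -0.0759, 0.0338]
tcp_rot: [-180.0, -0.1, 176.1]
wrist_force: [-11.6, 0.9, 6.5]
opening: -0.0002
grasp_force: 5.8
```

arm_command(
  series=[
    [0.003, 0, 0, 0],
    [0.012, 0, 0, 0],
    [0.025, 0, 0, 0],
    [0.035, 0, -0.03, 0],
    [0.035, 0, -0.07, 0],
  ],
)

```text
time: 20.4
ee_pos: [0.4648, -0.0733, 0.1031]
tcp_rot: [180.0, -0.2, 176.1]
wrist_force: [2.0, -0.7, 0.1]
opening: -0.0003
grasp_force: 0.0
```

arm_command(
  series=[
    [0.01, -0.03, -0.03, 0],
    [0.03, -0.07, -0.05, 0],
    [0.05, -0.11, -0.05, 0],
    [0.06, -0.13, -0.05, 0],
    [0.06, -0.13, -0.05, 0],
  ],
)

```text
time: 20.9
ee_pos: [0.3973, -0.2012, 0.1544]
tcp_rot: [-179.9, 0.1, 175.9]
wrist_force: [-0.8, 0.6, 0.7]
opening: 0.0002
grasp_force: 0.0
```

```bash
python3 ang.py; python3 - <<'E'
from ang import *
c=cam('top');s=cam('scene')
for n,k in(('top',c),('scene',s)):
  for t,z in(('bolt_post',.044),('bolt_tip',.018)):
    for r in bot.mark_of(n,t)[:1]: print(n,t,round(r['confidence'],2),r['location'],atz(k,r['location'],z)[:2])
a=c['color'][130:330,270:430];b=s['color'][190:330,130:290]
cv2.imwrite('pics/end.png',np.hstack([cv2.resize(b,(457,400)),cv2.resize(a,(320,400))]))
print(bot.get_obs()['ee_pos'])
E
```

```text
top lobe phase mod60 [(np.float64(26.076800025806133), np.float64(0.77)), (np.float64(25.917709758930283), np.float64(0.81)), (np.float64(25.971486914018215), np.float64(0.88))]
dark at [323.  323.5 324.  324.5 325.  325.5 326.  326.5 327.  327.5]
top bolt_post 0.88 [349.5, 272.5] [ 0.52077572 -0.07787199]
top bolt_tip 0.8 [351.2, 246.3] [ 0.56188027 -0.08525736]
scene bolt_post 0.95 [196.3, 239.0] [ 0.52549091 -0.07983514]
scene bolt_tip 0.68 [210.4, 264.3] [ 0.5663519  -0.08218013]
[ 0.39877833 -0.19857347  0.15374596]
```

View pics/end.png

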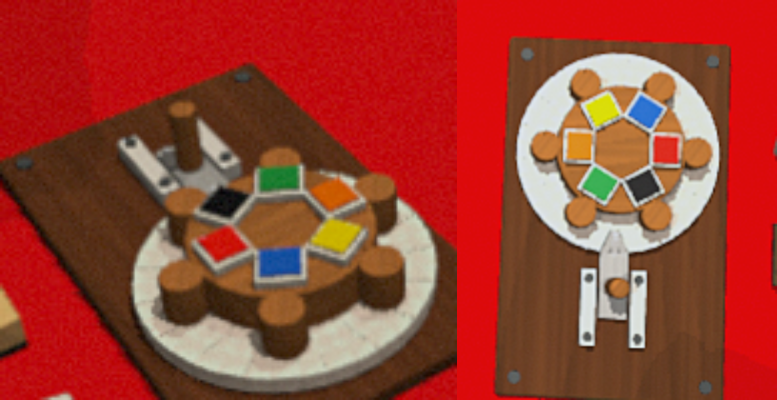

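The nose fills the notch at about (614,240) in the right crop. The carousel sits flat at 176°, matching the stand, and the tip is at its home position. The arm is clear of everything, so I'm handing in.

```bash
python3 -c "
from workcell import bot
print(bot.job_done())"
```

```text
the job is handed in; nothing more can be done
None
```

I turned the carousel until its notch faced the bolt, pushed the bolt fully home, pressed it there at about 12 N along its travel for over a second, and let go. The job is handed in with the arm clear; the highest force I read was about 14 N in total, but I only read the force between moves.

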